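# Walk the vial nest round to the crimper's fence

### The arm

A 7-joint arm with a two-finger parallel gripper is mounted at the origin on the work surface. World frame = base frame: x ahead of the robot, y to its left, z up, the work surface at z = 0. Lengths are in m, angles in rad, forces in N, time in s.
With the tool pointing down it reaches from about 0.4 to 0.85 m from the base axis. Payload 10.4 kg.
Tool frame: the origin (TCP) lies midway between the tips of the shut fingers; the grasp point (between the pads) lies 19 mm behind it; z points along the fingers, y is the line along which they close (so a half turn about z gives the same grasp; the last joint's range is limited). The gripper opens to 87 mm and grips with 3 to 60 N. Pads are 19 mm wide; open, the fingers measure 117 mm over their backs; the gripper's body (75 mm by 190 mm) begins 51 mm behind the grasp point.
Start: joints at [1.281, 0.332, -0.065, 1.46, 0.022, 1.35, -0.088], TCP at [0.165, -0.603, 0.19] pointing down, gripper open.
Joint ranges: [-2.6, 2.6], [-0.5, 2.12], [-1.47, 1.34], [0.16, 2.42], [-1.27, 4.41], [0.06, 2.06], [-2.6, 2.6]. Speed limits (rad/s): [2.22, 2.22, 2.79, 2.79, 3.14, 3.14, 3.14].

### API

Orientations are given as a unit quaternion [x, y, z, w].
In Python, from bench import sensors, eyes, order gives the robot as it stands.
- The arm moves only by the tool arm_command, never from a script. Its argument "steps" is a list of rows, each an object with "rot": the turn, a rotation vector about the world's x, y, z in degrees, a list of three; "slide": the shift along the world's x, y, z in m, a list of three; "grip": the opening, from 0 (shut) to 1 (fully open). A call has exactly 8 rows; each row shifts and turns the commanded pose from where the row before left it; what a row does not reach is not made up. A row lasts 1/8 s, in which the tool goes at most 62.5 mm and 10.7 degrees, less where a joint would pass 70% of its speed; a pose out of reach is approached as far as the arm can. A call with a gripper value outside its range is refused whole. The fingers move at their own pace and stop on an object; "newtons" is the grip in N (left out, the last holds). Time passes only in rows, so rows that do not move let the fingers close, or fill a call up. It gives the time, the measured TCP pose, the force, the opening and the grip force at its end, in the units of the state.
- sensors.read_state(): the state, without advancing time (a new reading comes with each control period).
- eyes.camera(name): name is "side" or "top" or "wrist"; returns a dict with "pixels" (400x640x3 uint8, red, green, blue), "intrinsics" (3x3 intrinsics, pixels), "pose" (4x4, takes a point from camera to world coordinates). Camera axes: x right, y down, z forward; pixel columns grow to the right and rows downward; lengths in m; the calibration is good to about 2 mm. A picture is of the moment at which its call begins. There is no depth.
- order.close_job(): hands the job in; it is judged then, once.
Trained networks look in a picture, given as the dict that the camera call returned (one of the last four; its "shot" number tells which), for a name from the list of things; names that differ only in an ending like _2 or _b are one class to them, and where a whole thing is asked for, a point or a joint stands for the part that bears it (a point fixed in the world has none). Each returns a list of dicts, best first, with "conf" (0 to 1); they miss things now and then, are a little off and sometimes report something else, mostly with a low value. They report only what shows in the picture. A call takes as long as a camera call.
- eyes.look_for(name, picture): "bbox" ([left, top, right, bottom] in pixels, round what is visible of it).
The state is a dict: "time": time; "joint_positions": joint angles; "joint_vel": joint speeds; "joint_torque": joint torques, N m; "ee_pos": TCP position; "eef_rot": TCP orientation; "ft_force": force on the tool from outside, world axes, zero at the start; "torque": the same for the moment, N m; "width": finger opening in m; "grip_force": force on a finger pad.
Only numpy, scipy, OpenCV 4.12 (cv2) and the standard library are available. Lean on these libraries where they do the work, as an engineer would, in place of code of your own. Each camera call takes 0.05 s, during which the arm holds its last target. There are 200 camera calls.

### The job

The heavy steel nest block has been set down skewed on the crimping machine's bed. With slow pushes of the fingertips against its sides, at one corner and then another, walk it round and up to the blue fence until one of its two long sides lies flush against the fence along its whole length. Push it only: do not lift or tip the block, do not touch the vials standing in it, and leave everything else where it is.

Things in the scene. Friction and masses are not known exactly. Their poses are not given: they have to be found in the camera images.
- nest: Heavy near-black steel block, 90 (x) by 140 (y, long) by 30 mm high, about 1.8 kg (8 to 15 N to slide it), six round pockets in its top, three with vials whose tops stand 54 mm above the bed. Stands on four small pads, 60 (x) by 84 mm (y) apart. Origin: centre of its underside, on the bed. Its sides are flat, 2 to 30 mm above the bed; either 140 mm side may go to the fence.
- fence: Straight fixed blue bar, 22 mm thick, 26 mm high, screwed on the bed near its far side. Origin: on its flat front face (towards the robot), level with the bed's top, 240 mm from its left end. x points away from the robot, square to that face; y along the fence to the left; z up. The front face is x = 0, from y = -1020 to +240 mm. Clamp feet stand behind it.
- bed: The crimping machine's fixed aluminium bed plate on black feet, its flat top 62 mm above the bench. Origin: at bench level (z = 0). The plate runs from x = -190 to +200 and y = -1070 to +350 mm, its long sides parallel to the fence. The tall crimping head stands over its right-hand end at y = -930 mm, away from the work.
- vial1: Glass vial with a blue cap, 22 mm in diameter and 40 mm high, standing loose in the nest's pocket at x = -21, y = -44 mm of the nest, its foot 14 mm above the nest's underside. Origin: centre of its foot.
- vial2: Glass vial with a blue cap, 22 mm in diameter and 40 mm high, standing loose in the nest's pocket at x = 21, y = 0 mm of the nest, its foot 14 mm above the nest's underside. Origin: centre of its foot.
- vial3: Glass vial with a blue cap, 22 mm in diameter and 40 mm high, standing loose in the nest's pocket at x = -21, y = 44 mm of the nest, its foot 14 mm above the nest's underside. Origin: centre of its foot.
- spare_vial: Same kind of vial standing on the bed, left of the work (bystander). Origin: centre of its foot.
- puck: Black ring, 68 mm in diameter, 14 mm high, lying on the bed, right of the work (bystander). Origin: centre of its underside.
- blue_vial: Blue glass vial, 22 mm in diameter and 40 mm high, standing in the black ring (bystander). Origin: centre of its foot.
- driver: Screwdriver lying on the bench in front of the bed, on the left (bystander).
- tweezers: Steel tweezers, 115 mm long, lying on the bench in front of the bed, on the right (bystander).

How it is judged:
By the outcome, as a careful person would: the job done as asked, in the order asked, and still so for the second after the job is handed in, with the robot touching nothing.
It also fails if it takes over 58 s, if anything falls off the work surface, if the arm or the gripper's body presses on something with over 40 N, if the wrist force passes 120 N, or if a joint passes its speed limit or range.

## Working session

There is one attempt and no reset: what is moved stays moved. The work goes in short steps, Python scripts to look and compute and a tool call to move; the robot and the scene stay as the last step left them, time stands still between calls to the robot, and variables do not carry over. Pictures are saved under pics/ and viewed, at most 10 in all, crops included, and the job is handed in when it is done.

Besides the shell and the picture viewer there is one more tool, called by a JSON object that holds its "name" and its "arguments", one argument or row to a line. arm_command: Moves the arm, as the interface text tells. Its arguments: {"type":"object","properties":{"steps":{"type":"array","items":{"type":"object","properties":{"rot":{"type":"array","items":{"type":"number"}},"slide":{"type":"array","items":{"type":"number"}},"grip":{"type":"number"}}}},"newtons":{"type":"number"}},"required":["steps"]}

```bash
mkdir -p pics
cat > h.py <<'E'
import numpy as np, cv2
from bench import sensors, eyes, order
def ray(p,u,v):
    K=np.array(p["intrinsics"]);T=np.array(p["pose"])
    d=T[:3,:3]@np.linalg.solve(K,[u,v,1.]);return T[:3,3],d
def at(p,u,v,z):
    o,d=ray(p,u,v);return o+d*(z-o[2])/d[2]
def proj(p,X):
    T=np.array(p["pose"]);c=T[:3,:3].T@(np.array(X)-T[:3,3]);q=np.array(p["intrinsics"])@c;return q[:2]/q[2]
def save(p,n): cv2.imwrite("pics/"+n,p["pixels"][...,::-1])
E
python3 - <<'E'
from h import *
s=sensors.read_state();print({k:np.round(v,3).tolist() for k,v in s.items()})
for c in("top","side"):
    p=eyes.camera(c);save(p,c+"0.png");print(c,np.round(p["pose"],3).tolist(),np.round(p["intrinsics"],1).tolist())
    for n in("nest","fence","vial1","spare_vial","puck","blue_vial"):
        for r in eyes.look_for(n,p)[:4]:
            b=np.array(r["bbox"]);print(n,round(r["conf"],2),b.round(1),at(p,(b[0]+b[2])/2,(b[1]+b[3])/2,.09).round(3))
E
```

```text
{'time': 0.0, 'joint_positions': [1.281, 0.333, -0.065, 1.461, 0.022, 1.35, -0.089], 'joint_vel': [-0.001, -0.001, 0.001, 0.0, 0.001, 0.0, 0.001], 'joint_torque': [0.0, -62.325, 0.025, -38.991, -0.061, 0.04, 0.0], 'ee_pos': [0.165, -0.602, 0.189], 'eef_rot': [0.991, 0.133, -0.0, -0.001], 'ft_force': [-0.238, 0.177, -0.038], 'torque': [0.049, 0.006, 0.043], 'grip_force': 0.0, 'width': 0.087}
top [[-0.005, -0.991, 0.131, 0.269], [-1.0, 0.004, -0.007, -0.024], [0.006, -0.131, -0.991, 1.459], [0.0, 0.0, 0.0, 1.0]] [[449.1, 0.0, 316.0], [0.0, 449.1, 198.3], [0.0, 0.0, 1.0]]
nest 0.84 [282.4 154.9 315.8 200.9] [0.513 0.018 0.09 ]
fence 0.97 [238.8 104.6 629.1 140.7] [ 0.688 -0.407  0.09 ]
vial1 0.57 [301.5 161.6 309.1 167. ] [ 0.556 -0.001  0.09 ]
vial1 0.46 [288.8 172.9 298.2 177.6] [0.521 0.035 0.09 ]
vial1 0.38 [302.  184.9 310.1 192.2] [ 0.48  -0.003  0.09 ]
vial1 0.16 [283.5 156.4 315.4 202.7] [0.508 0.017 0.09 ]
spare_vial 0.63 [210.5 190.2 220.2 193.2] [0.471 0.276 0.09 ]
spare_vial 0.5 [289.4 172.7 297.6 180.7] [0.517 0.035 0.09 ]
puck 0.63 [413.5 181.2 436.4 197.8] [ 0.475 -0.371  0.09 ]
blue_vial 0.61 [421.2 184.9 428.5 194. ] [ 0.475 -0.37   0.09 ]
side [[0.912, -0.295, 0.284, 0.212], [-0.409, -0.662, 0.627, -0.614], [0.003, -0.689, -0.725, 0.764], [0.0, 0.0, 0.0, 1.0]] [[385.0, 0.0, 321.1], [0.0, 385.0, 203.8], [0.0, 0.0, 1.0]]
nest 0.76 [296.  164.8 360.6 210.3] [0.516 0.013 0.09 ]
fence 0.7 [353.  128.5 578.4 400. ] [ 0.682 -0.315  0.09 ]
vial1 0.54 [341.7 173.  352.6 188.5] [0.57  0.016 0.09 ]
vial1 0.4 [376.8 310.8 413.1 344.7] [ 0.471 -0.376  0.09 ]
spare_vial 0.36 [391.4 313.8 403.8 334.7] [ 0.479 -0.372  0.09 ]
puck 0.56 [379.7 310.3 415.4 346.4] [ 0.475 -0.378  0.09 ]
blue_vial 0.69 [388.5 314.6 402.  334.8] [ 0.475 -0.371  0.09 ]
```

Run:
```python
from h import *
a=cv2.imread("pics/top0.png")
b=cv2.imread("pics/side0.png")
c=np.vstack([cv2.resize(a[85:225,190:450],(780,420),interpolation=cv2.INTER_CUBIC)])
cv2.imwrite("pics/c0.png",c)
cv2.imwrite("pics/c1.png",cv2.resize(b[110:250,220:420],(800,560),interpolation=cv2.INTER_CUBIC))
```

```text
(no output)
```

View pics/c0.png

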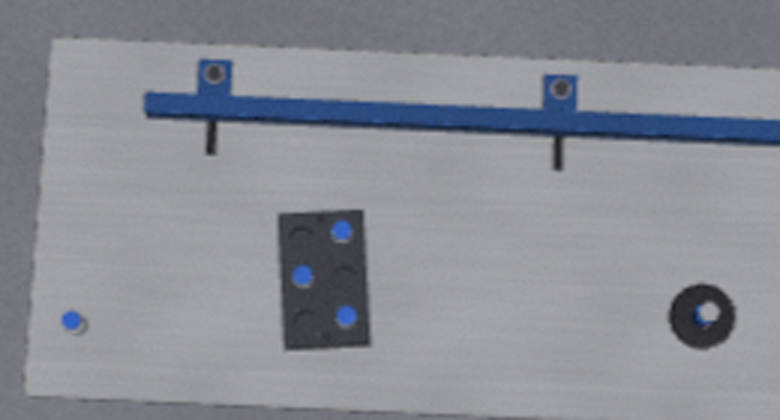

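View pics/c1.png

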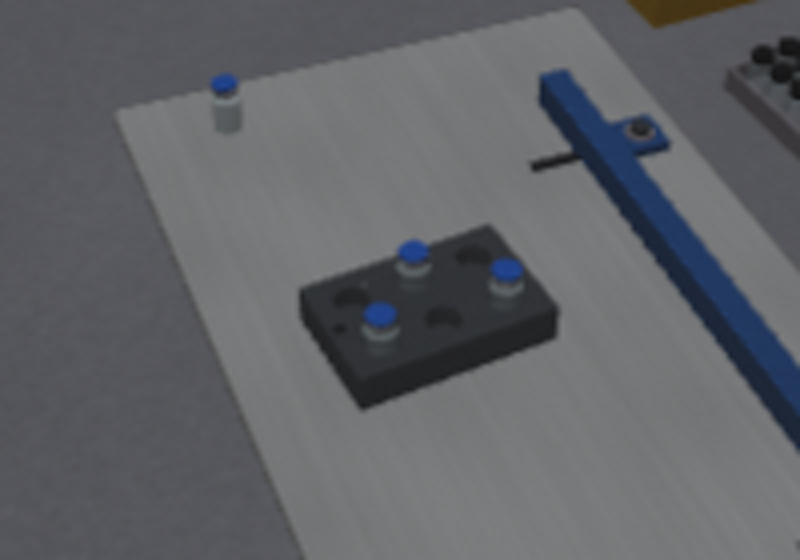

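View pics/top0.png

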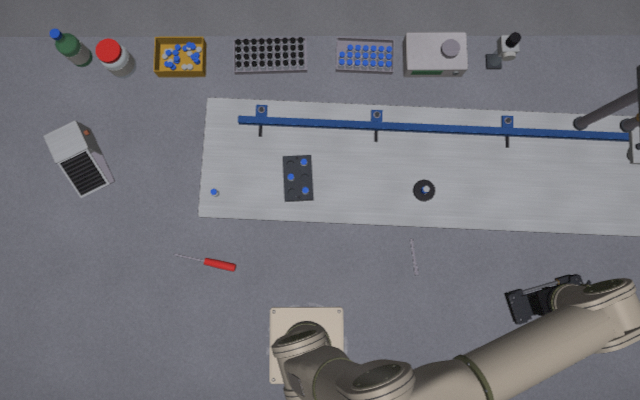

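The nest stands with its long axis almost square to the fence. Its top corners in the crop are about (278,213), (362,210), (370,346) and (286,350). The fence's front edge runs from (145,118) to (780,146). I'll fit both poses more closely.

```bash
cat >> h.py <<'E'
from scipy.optimize import minimize, least_squares
def hull_mask(pts,S=4,shape=(400,640)):
    m=np.zeros((shape[0]*S,shape[1]*S),np.uint8)
    h=cv2.convexHull(np.round((np.array(pts)+.5)*S).astype(np.int32));cv2.fillConvexPoly(m,h,1);return m
def dark(p,box):
    im=p["pixels"].astype(int);m=np.zeros(im.shape[:2],np.uint8);l,t,r,b=[int(x) for x in box]
    s=(im.max(2)<95)&(im.max(2)-im.min(2)<25)
    m[t-6:b+7,l-6:r+7]=s[t-6:b+7,l-6:r+7]
    n,lab,st,_=cv2.connectedComponentsWithStats(m);k=1+np.argmax(st[1:,4]);m=(lab==k).astype(np.uint8)
    big=cv2.resize(m,None,fx=4,fy=4,interpolation=cv2.INTER_NEAREST)
    c=np.argwhere(big)[:,::-1].astype(np.int32);o=np.zeros_like(big);cv2.fillConvexPoly(o,cv2.convexHull(c),1);return o
def corners(x,y,a):
    R=np.array([[np.cos(a),-np.sin(a)],[np.sin(a),np.cos(a)]])
    return [np.r_[R@[sx*.045,sy*.07]+[x,y],z] for sx in(-1,1) for sy in(-1,1) for z in(.064,.092)]
def fitnest(ps,boxes,g):
    ms=[dark(p,b) for p,b in zip(ps,boxes)]
    def f(q):
        return sum(1-(lambda h:(h&m).sum()/(h|m).sum())(hull_mask([proj(p,c) for c in corners(*(np.array(q)*[.01,.01,.1]))])) for p,m in zip(ps,ms))
    g=np.array(g)/[.01,.01,.1]
    r=minimize(f,g,method="Nelder-Mead",options=dict(initial_simplex=g+np.vstack([np.zeros(3),np.eye(3)*.8])));return r.x*[.01,.01,.1],r.fun
def fence(p,y0,y1):
    # front edge of blue bar at bed level: lower border of blue per column
    im=p["pixels"].astype(int);B=(im[...,2]-im[...,0]>40)&(im[...,2]>50)
    pts=[]
    for y in np.linspace(y0,y1,60):
        u,v=proj(p,[.68-.045*(.0-y),y,.07]);u=int(round(u));v=int(round(v))
        c=np.where(B[v-9:v+10,u])[0]
        if len(c): pts.append(at(p,u,v-9+c.max()+.5,.062)[:2])
    P=np.array(pts)
    if len(P)==0: return None
    r=least_squares(lambda q:q[0]+q[1]*P[:,1]-P[:,0],[.68,.04],loss="soft_l1",f_scale=.001);return r.x,len(P),P
E
python3 - <<'E'
from h import *
t=eyes.camera("top");s=eyes.camera("side")
q,f=fitnest([t],[(282,155,316,201)],(.515,.018,1.5));print(q,f)
q,f=fitnest([s],[(296,165,361,210)],(.515,.018,1.5));print(q,f)
q,f=fitnest([t,s],[(282,155,316,201),(296,165,361,210)],(.515,.018,1.5));print(q,f)
r=fence(t,.18,-.5);print(r[0],r[1],np.degrees(np.arctan(r[0][1])));
P=[at(t,190+a/3,85+b/3,.062) for a,b in((211,154),(558,170),(145,118),(780,146))];print(np.round(P,3))
E
```

```text
[0.51529043 0.02312514 1.61505013] 0.029744062716163255
[0.51621785 0.02363459 1.60868249] 0.039786526907835906
[0.5153218  0.02375236 1.6314238 ] 0.07090798702904477
[0.6885291  0.04874985] 60 2.7909508306057598
[[ 0.653  0.143  0.062]
 [ 0.634 -0.227  0.062]
 [ 0.693  0.213  0.062]
 [ 0.66  -0.465  0.062]]
```

{"name": "arm_command", "arguments": {
  "steps": [
    {"slide": [0.042,0.032,0],"rot": [0,0,4.8],"grip": 1},
    {"slide": [0.042,0.032,0],"rot": [0,0,4.8],"grip": 1},
    {"slide": [0.042,0.032,0],"rot": [0,0,4.8],"grip": 1},
    {"slide": [0.042,0.032,0],"rot": [0,0,4.8],"grip": 1},
    {"slide": [0.042,0.032,0],"rot": [0,0,4.8],"grip": 1},
    {"slide": [0.042,0.032,0],"rot": [0,0,4.8],"grip": 1},
    {"slide": [0.042,0.032,0],"rot": [0,0,4.8],"grip": 1},
    {"slide": [0.042,0.032,0],"rot": [0,0,4.8],"grip": 1}
  ]
}}

```text
time: 1.8
ee_pos: [0.502, -0.3459, 0.1904]
eef_rot: [0.892, 0.453, 0.0, 0.0]
ft_force: [0.0, -0.9, -0.4]
width: 0.087
grip_force: 0.0
```

{"name": "arm_command", "arguments": {
  "steps": [
    {"slide": [0.002,0.057,0],"rot": [0,0,4.8],"grip": 1},
    {"slide": [0.002,0.057,0],"rot": [0,0,4.8],"grip": 1},
    {"slide": [0.002,0.057,0],"rot": [0,0,4.8],"grip": 1},
    {"slide": [0.002,0.057,0],"rot": [0,0,4.8],"grip": 1},
    {"slide": [0.002,0.057,0],"rot": [0,0,4.8],"grip": 1},
    {"slide": [0.002,0.057,0],"rot": [0,0,4.8],"grip": 1},
    {"slide": [0.002,0.057,0],"rot": [0,0,4.8],"grip": 1},
    {"slide": [0.002,0.057,0],"rot": [0,0,4.8],"grip": 1}
  ]
}}

```text
time: 2.8
ee_pos: [0.5168, 0.1107, 0.1905]
eef_rot: [0.693, 0.721, 0.0, 0.0]
ft_force: [1.7, -0.6, -0.5]
width: 0.0869
grip_force: 0.0
```

{"name": "arm_command", "arguments": {
  "steps": [
    {"slide": [-0.001,0,-0.02],"grip": 1},
    {"slide": [-0.001,0,-0.02],"grip": 1},
    {"slide": [-0.001,0,-0.02],"grip": 1},
    {"slide": [-0.001,0,-0.02],"grip": 1},
    {"slide": [0,0,-0.015],"grip": 1},
    {"slide": [0,0,-0.013],"grip": 1},
    {"slide": [0,0,-0.0095],"grip": 1},
    {"slide": [0,0,0],"grip": 1}
  ]
}}

```text
schema error: expected keys rot, slide, grip
```

Run:
```python
from h import *
s=eyes.camera("side");im=s["pixels"][...,::-1];cv2.imwrite("pics/s1.png",cv2.resize(im[90:290,180:480],(780,520),interpolation=cv2.INTER_CUBIC))
r=sensors.read_state();print(np.round(r["joint_positions"],2),np.round(r["ee_pos"],4),np.round(r["ft_force"],1))
# arc plan
c=np.array([.5155,.0235]);L=np.array([.999,.042]);n=np.array([-.042,.999]);cor=c+.075*L
p=c+.0545*n
R=lambda a:np.array([[np.cos(a),-np.sin(a)],[np.sin(a),np.cos(a)]])
print(p)
for k in range(0,7):
    a=np.radians(14*k);b=np.radians(14*(k+1));print(k,((R(b)-R(a))@(p-cor)/8*1000).round(2),(cor+R(b)@(p-cor)).round(4),(cor+R(b)@(c-cor)).round(4))
```

```text
[ 0.38  0.19 -0.77  1.68  0.14  1.32 -0.36] [0.5155 0.1197 0.1909] [-4.1  6.3 -0.3]
[0.513211  0.0779455]
0 [-1.26 -2.53] [0.5031 0.0577] [0.5185 0.0055]
1 [-0.62 -2.76] [0.4982 0.0357] [ 0.5257 -0.0113]
2 [ 0.07 -2.82] [0.4987 0.0131] [ 0.5369 -0.0258]
3 [ 0.75 -2.72] [ 0.5047 -0.0087] [ 0.5511 -0.0372]
4 [ 1.39 -2.46] [ 0.5158 -0.0284] [ 0.5678 -0.0448]
5 [ 1.94 -2.05] [ 0.5313 -0.0448] [ 0.5857 -0.0482]
6 [ 2.38 -1.52] [ 0.5504 -0.057 ] [ 0.604  -0.0471]
```

View pics/s1.png

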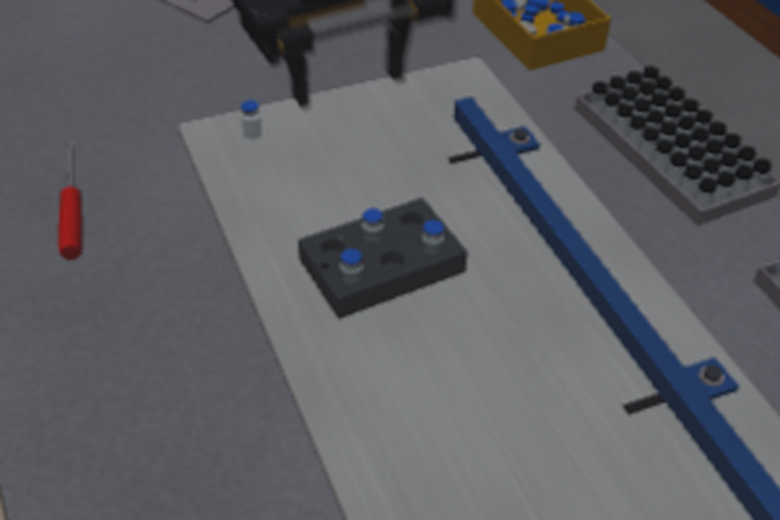

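The side view shows the gripper high to the left of the nest, around (350,60) in the crop. The nest has not moved, and nothing is in the way of lowering the fingers.

{"name": "arm_command", "arguments": {
  "steps": [
    {"slide": [-0.001,0,-0.02],"rot": [0,0,0],"grip": 1},
    {"slide": [-0.001,0,-0.02],"rot": [0,0,0],"grip": 1},
    {"slide": [-0.001,0,-0.02],"rot": [0,0,0],"grip": 1},
    {"slide": [-0.001,0,-0.02],"rot": [0,0,0],"grip": 1},
    {"slide": [0,0,-0.015],"rot": [0,0,0],"grip": 1},
    {"slide": [0,0,-0.013],"rot": [0,0,0],"grip": 1},
    {"slide": [0,0,-0.0095],"rot": [0,0,0],"grip": 1},
    {"slide": [0,0,0],"rot": [0,0,0],"grip": 1}
  ]
}}

```text
time: 3.85
ee_pos: [0.5125, 0.1091, 0.0722]
eef_rot: [0.694, 0.72, -0.0, -0.0]
ft_force: [-0.5, 0.5, -0.1]
width: 0.0868
grip_force: 0.0
```

{"name": "arm_command", "arguments": {
  "steps": [
    {"slide": [0,-0.0035,0],"rot": [0,0,0],"grip": 1},
    {"slide": [0,-0.0035,0],"rot": [0,0,0],"grip": 1},
    {"slide": [0,-0.0035,0],"rot": [0,0,0],"grip": 1},
    {"slide": [0,-0.0035,0],"rot": [0,0,0],"grip": 1},
    {"slide": [0,-0.0035,0],"rot": [0,0,0],"grip": 1},
    {"slide": [0,-0.0035,0],"rot": [0,0,0],"grip": 1},
    {"slide": [0,-0.0035,0],"rot": [0,0,0],"grip": 1},
    {"slide": [0,-0.0035,0],"rot": [0,0,0],"grip": 1}
  ]
}}

```text
time: 4.85
ee_pos: [0.5128, 0.0809, 0.0727]
eef_rot: [0.694, 0.72, 0.0, 0.0]
ft_force: [-0.3, 0.6, -0.9]
width: 0.087
grip_force: 0.0
```

{"name": "arm_command", "arguments": {
  "steps": [
    {"slide": [0,-0.002,0],"rot": [0,0,0],"grip": 1},
    {"slide": [0,-0.002,0],"rot": [0,0,0],"grip": 1},
    {"slide": [-0.0014,-0.0024,0],"rot": [0,0,1.75],"grip": 1},
    {"slide": [-0.0014,-0.0024,0],"rot": [0,0,1.75],"grip": 1},
    {"slide": [-0.0013,-0.0025,0],"rot": [0,0,1.75],"grip": 1},
    {"slide": [-0.0012,-0.0025,0],"rot": [0,0,1.75],"grip": 1},
    {"slide": [-0.0011,-0.0026,0],"rot": [0,0,1.75],"grip": 1},
    {"slide": [-0.001,-0.0026,0],"rot": [0,0,1.75],"grip": 1}
  ]
}}

```text
time: 5.85
ee_pos: [0.5053, 0.0619, 0.0727]
eef_rot: [0.625, 0.781, 0.0, -0.0]
ft_force: [0.5, 0.7, -0.8]
width: 0.087
grip_force: 0.0
```

{"name": "arm_command", "arguments": {
  "steps": [
    {"slide": [-0.0009,-0.0026,0],"rot": [0,0,1.75],"grip": 1},
    {"slide": [-0.0009,-0.0027,0],"rot": [0,0,1.75],"grip": 1},
    {"slide": [-0.0008,-0.0027,0],"rot": [0,0,1.75],"grip": 1},
    {"slide": [-0.0007,-0.0027,0],"rot": [0,0,1.75],"grip": 1},
    {"slide": [-0.0006,-0.0028,0],"rot": [0,0,1.75],"grip": 1},
    {"slide": [-0.0005,-0.0028,0],"rot": [0,0,1.75],"grip": 1},
    {"slide": [-0.0004,-0.0028,0],"rot": [0,0,1.75],"grip": 1},
    {"slide": [-0.0003,-0.0028,0],"rot": [0,0,1.75],"grip": 1}
  ]
}}

```text
time: 6.85
ee_pos: [0.5003, 0.04, 0.0727]
eef_rot: [0.525, 0.851, 0.0, 0.0]
ft_force: [0.8, 0.8, -0.3]
width: 0.0872
grip_force: 0.0
```

Run:
```python
from h import *
t=eyes.camera("top");s=eyes.camera("side")
for p in(t,s):
    for r in eyes.look_for("nest",p)[:1]: print(r["conf"],np.round(r["bbox"]))
a=cv2.resize(t["pixels"][140:220,250:350,::-1],(500,400),interpolation=cv2.INTER_CUBIC)
b=cv2.resize(s["pixels"][140:260,250:340,::-1],(300,400),interpolation=cv2.INTER_CUBIC)
cv2.imwrite("pics/m1.png",np.hstack([a,b]))
print(sensors.read_state()["ee_pos"],sensors.read_state()["ft_force"])
```

```text
0.6 [294. 166. 360. 211.]
[0.50031423 0.04018676 0.07267266] [-0.35091433  0.02438075 -0.01397394]
```

View pics/m1.png

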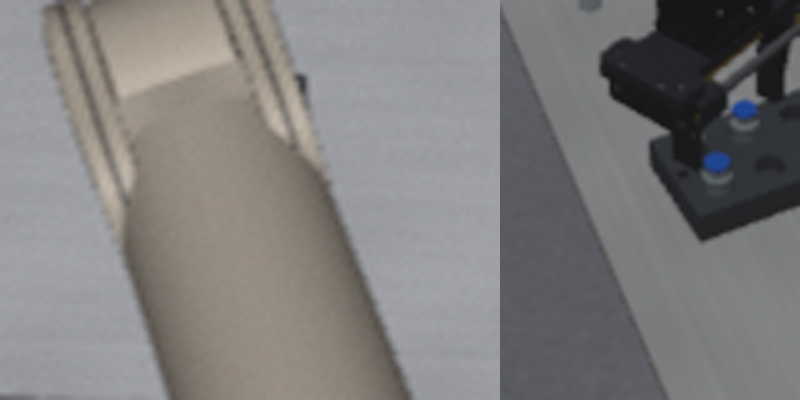

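The block has not moved and the forces are zero. The near finger, at (685,150) in the crop, is over the block's top, so opening the fingers must lift their tips well above the TCP. I'll raise the tool, back out, and measure the true tip height.

{"name": "arm_command", "arguments": {
  "steps": [
    {"slide": [0,0,0.015],"rot": [0,0,0],"grip": 1},
    {"slide": [0,0,0.025],"rot": [0,0,0],"grip": 1},
    {"slide": [0,0,0.02],"rot": [0,0,0],"grip": 1},
    {"slide": [0.002,0.02,0],"rot": [0,0,-6],"grip": 1},
    {"slide": [0.003,0.02,0],"rot": [0,0,-6],"grip": 1},
    {"slide": [0.004,0.015,0],"rot": [0,0,-6],"grip": 1},
    {"slide": [0.004,0.008,0],"rot": [0,0,-6.5],"grip": 1},
    {"slide": [0,0,0],"rot": [0,0,0],"grip": 1}
  ]
}}

```text
time: 8.05
ee_pos: [0.5135, 0.1041, 0.1336]
eef_rot: [0.693, 0.721, 0.0, 0.0]
ft_force: [0.2, -0.3, -1.2]
width: 0.0873
grip_force: 0.0
```

{"name": "arm_command", "arguments": {
  "steps": [
    {"slide": [0,0,-0.02],"rot": [0,0,0],"grip": 1},
    {"slide": [0,0,-0.02],"rot": [0,0,0],"grip": 1},
    {"slide": [0,0,-0.012],"rot": [0,0,0],"grip": 1},
    {"slide": [0,0,-0.008],"rot": [0,0,0],"grip": 1},
    {"slide": [0,0,0],"rot": [0,0,0],"grip": 1},
    {"slide": [0,0,0],"rot": [0,0,0],"grip": 1},
    {"slide": [0,0,0],"rot": [0,0,0],"grip": 1},
    {"slide": [0,0,0],"rot": [0,0,0],"grip": 1}
  ]
}}

```text
time: 9.05
ee_pos: [0.5135, 0.1032, 0.073]
eef_rot: [0.694, 0.72, 0.0, 0.0]
ft_force: [1.4, 0.2, -0.1]
width: 0.0871
grip_force: 0.0
```

Run:
```python
from h import *
s=eyes.camera("side");st=sensors.read_state();e=np.array(st["ee_pos"]);print(e,st["eef_rot"])
th=2*np.arctan2(st["eef_rot"][1],st["eef_rot"][0]);y=np.array([np.sin(th),-np.cos(th),0])
l,t,w,h=255,125,120,90
k=780/w
im=cv2.resize(s["pixels"][t:t+h,l:l+w,::-1],(780,585),interpolation=cv2.INTER_CUBIC)
for sg in(-1,1):
  for z,c in((.0727,(0,0,255)),(.0867,(0,255,255)),(.0947,(0,255,0))):
    q=e+sg*.051*y;q[2]=z;u=(proj(s,q)+.5-[l,t])*k;cv2.circle(im,tuple(int(x) for x in u),3,c,-1)
cv2.imwrite("pics/f1.png",im)
b=[r["bbox"] for r in eyes.look_for("nest",s)[:1]];print(b)
```

```text
[0.51345829 0.10324471 0.07290756] [6.94084717e-01 7.19893287e-01 1.85476155e-04 1.59101810e-04]
[[296.5, 164.2, 360.9, 209.8]]
```

View pics/f1.png

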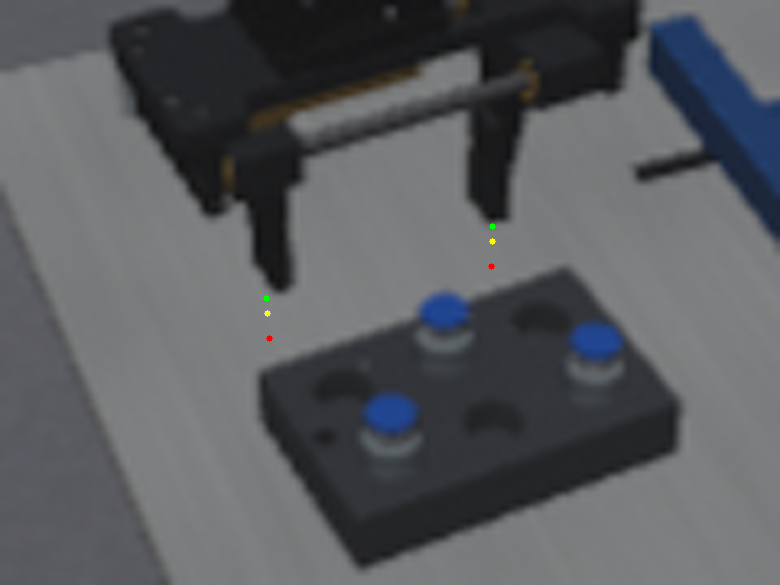

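The fingertips show at (275,288) and (492,220), about 25 mm above the stated TCP height. I'll lower to TCP z = 0.057, which puts the tips at about 0.082 m and the gripper body about 10 mm above the vials, then push in.

{"name": "arm_command", "arguments": {
  "steps": [
    {"slide": [0,0,-0.006],"rot": [0,0,0],"grip": 1},
    {"slide": [0,0,-0.006],"rot": [0,0,0],"grip": 1},
    {"slide": [0,0,-0.004],"rot": [0,0,0],"grip": 1},
    {"slide": [0,-0.005,0],"rot": [0,0,0],"grip": 1},
    {"slide": [0,-0.005,0],"rot": [0,0,0],"grip": 1},
    {"slide": [0,-0.005,0],"rot": [0,0,0],"grip": 1},
    {"slide": [0,-0.004,0],"rot": [0,0,0],"grip": 1},
    {"slide": [0,-0.003,0],"rot": [0,0,0],"grip": 1}
  ]
}}

```text
time: 10.15
ee_pos: [0.5134, 0.0808, 0.0567]
eef_rot: [0.694, 0.72, 0.0, 0.0]
ft_force: [-1.2, 1.3, 0.8]
width: 0.087
grip_force: 0.5
```

{"name": "arm_command", "arguments": {
  "steps": [
    {"slide": [0,-0.002,0],"rot": [0,0,0],"grip": 1},
    {"slide": [0,-0.002,0],"rot": [0,0,0],"grip": 1},
    {"slide": [0,-0.002,0],"rot": [0,0,0],"grip": 1},
    {"slide": [0,-0.002,0],"rot": [0,0,0],"grip": 1},
    {"slide": [0,-0.001,0],"rot": [0,0,0],"grip": 1},
    {"slide": [0,-0.001,0],"rot": [0,0,0],"grip": 1},
    {"slide": [0,-0.001,0],"rot": [0,0,0],"grip": 1},
    {"slide": [0,-0.001,0],"rot": [0,0,0],"grip": 1}
  ]
}}

```text
time: 11.15
ee_pos: [0.5132, 0.0728, 0.0569]
eef_rot: [0.693, 0.721, 0.002, -0.001]
ft_force: [0.6, 11.2, -2.9]
width: 0.0871
grip_force: 5.6
```

Contact at 11 N. Now the arc.

{"name": "arm_command", "arguments": {
  "steps": [
    {"slide": [-0.0014,-0.0024,0],"rot": [0,0,1.75],"grip": 1},
    {"slide": [-0.0014,-0.0025,0],"rot": [0,0,1.75],"grip": 1},
    {"slide": [-0.0013,-0.0025,0],"rot": [0,0,1.75],"grip": 1},
    {"slide": [-0.0012,-0.0025,0],"rot": [0,0,1.75],"grip": 1},
    {"slide": [-0.0011,-0.0026,0],"rot": [0,0,1.75],"grip": 1},
    {"slide": [-0.001,-0.0026,0],"rot": [0,0,1.75],"grip": 1},
    {"slide": [-0.0009,-0.0026,0],"rot": [0,0,1.75],"grip": 1},
    {"slide": [-0.0009,-0.0027,0],"rot": [0,0,1.75],"grip": 1}
  ]
}}

```text
time: 12.15
ee_pos: [0.5033, 0.0517, 0.0567]
eef_rot: [0.6, 0.8, 0.001, -0.001]
ft_force: [-3.2, 10.7, 1.7]
width: 0.0871
grip_force: 5.2
```

Run:
```python
from h import *
s=eyes.camera("side")
im=cv2.resize(s["pixels"][125:225,250:390,::-1],(784,560),interpolation=cv2.INTER_CUBIC)
cv2.imwrite("pics/f2.png",im)
b=[r["bbox"] for r in eyes.look_for("nest",s)[:1]];print(b)
```

```text
[[297.8, 168.7, 364.7, 218.9]]
```

View pics/f2.png

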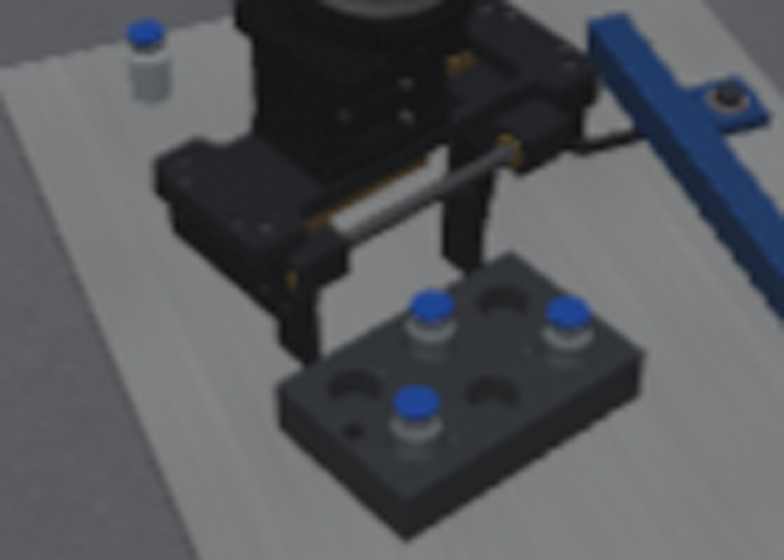

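The block turns with the tool: both fingertips lie on its rear long side at about (310,350) and (462,265), and the vials stand clear of the gripper. I'll carry on along the arc.

{"name": "arm_command", "arguments": {
  "steps": [
    {"slide": [-0.0008,-0.0027,0],"rot": [0,0,1.75],"grip": 1},
    {"slide": [-0.0007,-0.0027,0],"rot": [0,0,1.75],"grip": 1},
    {"slide": [-0.0006,-0.0028,0],"rot": [0,0,1.75],"grip": 1},
    {"slide": [-0.0005,-0.0028,0],"rot": [0,0,1.75],"grip": 1},
    {"slide": [-0.0004,-0.0028,0],"rot": [0,0,1.75],"grip": 1},
    {"slide": [-0.0003,-0.0028,0],"rot": [0,0,1.75],"grip": 1},
    {"slide": [-0.0002,-0.0028,0],"rot": [0,0,1.75],"grip": 1},
    {"slide": [-0.0001,-0.0028,0],"rot": [0,0,1.75],"grip": 1}
  ]
}}

```text
time: 13.25
ee_pos: [0.499, 0.0295, 0.0566]
eef_rot: [0.498, 0.867, 0.001, -0.002]
ft_force: [-5.6, 10.7, 4.6]
width: 0.0875
grip_force: 6.0
```

{"name": "arm_command", "arguments": {
  "steps": [
    {"slide": [-0.0001,-0.0028,0],"rot": [0,0,1.75],"grip": 1},
    {"slide": [0,-0.0028,0],"rot": [0,0,1.75],"grip": 1},
    {"slide": [0.0001,-0.0028,0],"rot": [0,0,1.75],"grip": 1},
    {"slide": [0.0002,-0.0028,0],"rot": [0,0,1.75],"grip": 1},
    {"slide": [0.0003,-0.0028,0],"rot": [0,0,1.75],"grip": 1},
    {"slide": [0.0004,-0.0028,0],"rot": [0,0,1.75],"grip": 1},
    {"slide": [0.0005,-0.0028,0],"rot": [0,0,1.75],"grip": 1},
    {"slide": [0.0006,-0.0028,0],"rot": [0,0,1.75],"grip": 1}
  ]
}}

```text
time: 14.25
ee_pos: [0.5002, 0.0069, 0.0563]
eef_rot: [0.389, 0.921, 0.0, -0.003]
ft_force: [-11.2, 9.4, 6.2]
width: 0.087
grip_force: 6.9
```

{"name": "arm_command", "arguments": {
  "steps": [
    {"slide": [0.0006,-0.0028,0],"rot": [0,0,1.75],"grip": 1},
    {"slide": [0.0007,-0.0027,0],"rot": [0,0,1.75],"grip": 1},
    {"slide": [0.0008,-0.0027,0],"rot": [0,0,1.75],"grip": 1},
    {"slide": [0.0009,-0.0027,0],"rot": [0,0,1.75],"grip": 1},
    {"slide": [0.001,-0.0026,0],"rot": [0,0,1.75],"grip": 1},
    {"slide": [0.0011,-0.0026,0],"rot": [0,0,1.75],"grip": 1},
    {"slide": [0.0012,-0.0026,0],"rot": [0,0,1.75],"grip": 1},
    {"slide": [0.0012,-0.0025,0],"rot": [0,0,1.75],"grip": 1}
  ]
}}

```text
time: 15.25
ee_pos: [0.507, -0.015, 0.0562]
eef_rot: [0.274, 0.962, -0.0, -0.003]
ft_force: [-14.2, 7.3, 10.0]
width: 0.0873
grip_force: 7.8
```

Run:
```python
from h import *
s=eyes.camera("side")
im=cv2.resize(s["pixels"][125:225,250:390,::-1],(784,560),interpolation=cv2.INTER_CUBIC)
cv2.imwrite("pics/f3.png",im)
st=sensors.read_state();print(np.round(st["joint_positions"],2),st["ft_force"])
b=[r["bbox"] for r in eyes.look_for("nest",s)[:1]];print(b)
```

```text
[ 0.7   0.32 -0.86  1.88  0.27  1.07  0.75] [-13.57337183   8.4461089    8.66738069]
[[329.6, 178.0, 371.1, 228.9]]
```

View pics/f3.png

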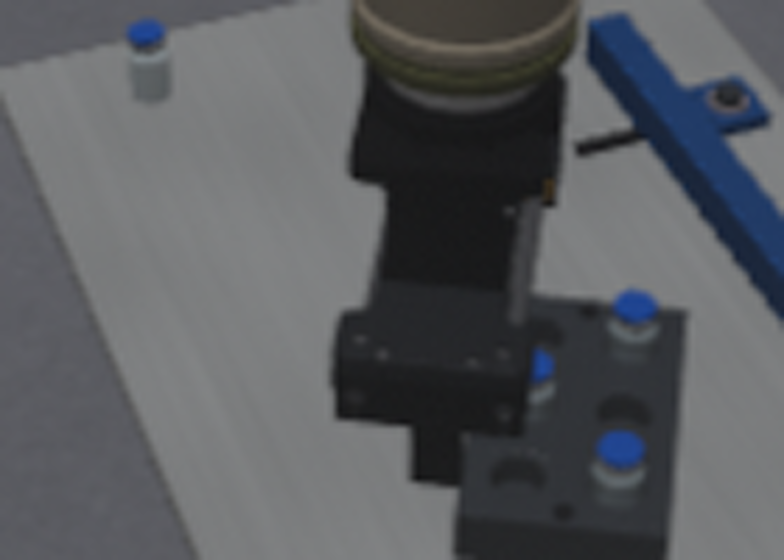

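The block has turned about 56° and is still flush on both fingers, with the vials upright at (635,305), (540,370) and (620,450). About 29° remain.

{"name": "arm_command", "arguments": {
  "steps": [
    {"slide": [0.0013,-0.0025,0.0002],"rot": [0,0,1.8],"grip": 1},
    {"slide": [0.0014,-0.0025,0.0002],"rot": [0,0,1.8],"grip": 1},
    {"slide": [0.0015,-0.0024,0.0002],"rot": [0,0,1.8],"grip": 1},
    {"slide": [0.0016,-0.0024,0.0002],"rot": [0,0,1.8],"grip": 1},
    {"slide": [0.0016,-0.0023,0.0002],"rot": [0,0,1.8],"grip": 1},
    {"slide": [0.0017,-0.0023,0],"rot": [0,0,1.8],"grip": 1},
    {"slide": [0.0018,-0.0022,0],"rot": [0,0,1.8],"grip": 1},
    {"slide": [0.0018,-0.0022,0],"rot": [0,0,1.8],"grip": 1}
  ]
}}

```text
time: 16.35
ee_pos: [0.5192, -0.0352, 0.0564]
eef_rot: [0.152, 0.988, -0.0, -0.004]
ft_force: [-11.8, 3.3, 2.5]
width: 0.0871
grip_force: 6.1
```

{"name": "arm_command", "arguments": {
  "steps": [
    {"slide": [0.0019,-0.0021,0],"rot": [0,0,1.8],"grip": 1},
    {"slide": [0.002,-0.002,0],"rot": [0,0,1.8],"grip": 1},
    {"slide": [0.002,-0.002,0],"rot": [0,0,1.8],"grip": 1},
    {"slide": [0.0021,-0.0019,0],"rot": [0,0,1.8],"grip": 1},
    {"slide": [0.0022,-0.0018,0],"rot": [0,0,1.8],"grip": 1},
    {"slide": [0.0022,-0.0017,0],"rot": [0,0,1.8],"grip": 1},
    {"slide": [0.0023,-0.0016,0],"rot": [0,0,1.8],"grip": 1},
    {"slide": [0.0023,-0.0016,0],"rot": [0,0,1.8],"grip": 1}
  ]
}}

```text
time: 17.35
ee_pos: [0.5361, -0.0511, 0.0564]
eef_rot: [0.027, 1.0, -0.001, -0.004]
ft_force: [-12.8, -0.9, 4.7]
width: 0.0875
grip_force: 6.4
```

Run:
```python
from h import *
s=eyes.camera("side")
l,t=280,140;k=6
im=cv2.resize(s["pixels"][t:t+95,l:l+130,::-1],(780,570),interpolation=cv2.INTER_CUBIC)
cv2.imwrite("pics/f4.png",im)
print(at(s,0,0,.092))
st=sensors.read_state();print(np.round(st["joint_positions"],2),st["ft_force"],2*np.degrees(np.arctan2(st["eef_rot"][1],st["eef_rot"][0])))
```

```text
[-0.38159124  1.82670588  0.092     ]
[ 0.77  0.42 -0.91  1.8   0.36  1.11  1.26] [-12.43280153  -0.17554522   3.47632796] 176.98050289877617
```

View pics/f4.png

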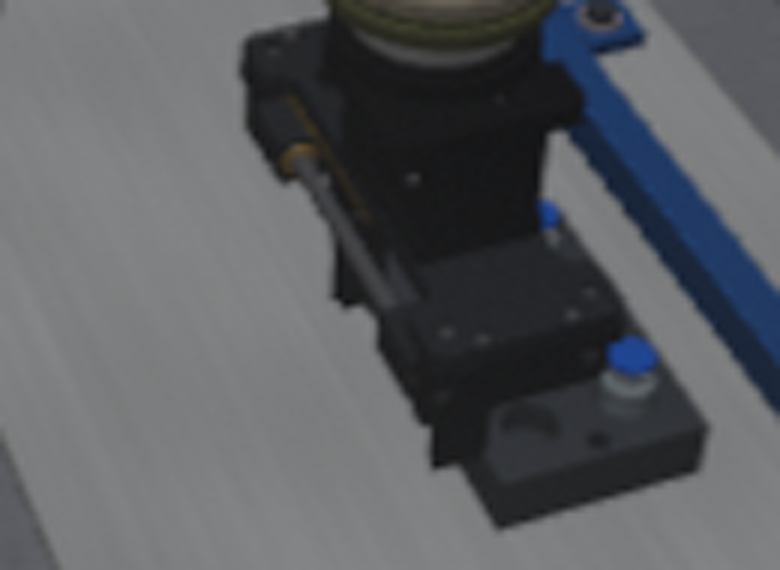

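The block is now close to parallel to the fence, with its right-hand top far corner at (706,425) in the crop and a gap of about 50 mm. I'll push it square towards the fence.

{"name": "arm_command", "arguments": {
  "steps": [
    {"slide": [0.0025,-0.0001,0],"rot": [0,0,0.2],"grip": 1},
    {"slide": [0.0025,-0.0001,0],"rot": [0,0,0],"grip": 1},
    {"slide": [0.0025,-0.0001,0],"rot": [0,0,0],"grip": 1},
    {"slide": [0.0025,-0.0001,0],"rot": [0,0,0],"grip": 1},
    {"slide": [0.0025,-0.0001,0],"rot": [0,0,0],"grip": 1},
    {"slide": [0.0025,-0.0001,0],"rot": [0,0,0],"grip": 1},
    {"slide": [0.0025,-0.0001,0],"rot": [0,0,0],"grip": 1},
    {"slide": [0.0025,-0.0001,0],"rot": [0,0,0],"grip": 1}
  ]
}}

```text
time: 18.4
ee_pos: [0.5557, -0.0516, 0.0564]
eef_rot: [0.025, 1.0, -0.001, -0.004]
ft_force: [-15.0, 0.5, 5.4]
width: 0.0871
grip_force: 7.6
```

{"name": "arm_command", "arguments": {
  "steps": [
    {"slide": [0.0025,-0.0001,0],"rot": [0,0,0],"grip": 1},
    {"slide": [0.0025,-0.0001,0],"rot": [0,0,0],"grip": 1},
    {"slide": [0.0025,-0.0001,0],"rot": [0,0,0],"grip": 1},
    {"slide": [0.0025,-0.0001,0],"rot": [0,0,0],"grip": 1},
    {"slide": [0.0025,-0.0001,0],"rot": [0,0,0],"grip": 1},
    {"slide": [0.0025,-0.0001,0],"rot": [0,0,0],"grip": 1},
    {"slide": [0.0025,-0.0001,0],"rot": [0,0,0],"grip": 1},
    {"slide": [0.0015,-0.0001,0],"rot": [0,0,0],"grip": 1}
  ]
}}

```text
time: 19.4
ee_pos: [0.5749, -0.0522, 0.0564]
eef_rot: [0.025, 1.0, -0.001, -0.004]
ft_force: [-14.6, 1.1, 7.3]
width: 0.0871
grip_force: 7.5
```

{"name": "arm_command", "arguments": {
  "steps": [
    {"slide": [0.001,0,0],"rot": [0,0,0],"grip": 1},
    {"slide": [0.001,0,0],"rot": [0,0,0],"grip": 1},
    {"slide": [0.001,0,0],"rot": [0,0,0],"grip": 1},
    {"slide": [0.001,0,0],"rot": [0,0,0],"grip": 1},
    {"slide": [0.001,0,0],"rot": [0,0,0],"grip": 1},
    {"slide": [0.001,0,0],"rot": [0,0,0],"grip": 1},
    {"slide": [0.001,0,0],"rot": [0,0,0],"grip": 1},
    {"slide": [0.001,0,0],"rot": [0,0,0],"grip": 1}
  ]
}}

```text
time: 20.4
ee_pos: [0.5806, -0.0524, 0.0561]
eef_rot: [0.025, 1.0, -0.001, -0.006]
ft_force: [-28.2, 0.4, 14.1]
width: 0.087
grip_force: 14.0
```

{"name": "arm_command", "arguments": {
  "steps": [
    {"slide": [0.001,0,0],"rot": [0,0,0],"grip": 1},
    {"slide": [0.001,0,0],"rot": [0,0,0],"grip": 1},
    {"slide": [0.001,0,0],"rot": [0,0,0],"grip": 1},
    {"slide": [0,0,0],"rot": [0,0,0],"grip": 1},
    {"slide": [0,0,0],"rot": [0,0,0],"grip": 1},
    {"slide": [0,0,0],"rot": [0,0,0],"grip": 1},
    {"slide": [0,0,0],"rot": [0,0,0],"grip": 1},
    {"slide": [0,0,0],"rot": [0,0,0],"grip": 1}
  ]
}}

```text
time: 21.4
ee_pos: [0.5808, -0.0525, 0.0559]
eef_rot: [0.025, 1.0, -0.002, -0.009]
ft_force: [-39.9, -0.5, 22.6]
width: 0.0871
grip_force: 19.9
```

Run:
```python
from h import *
st=sensors.read_state();print({k:np.round(st[k],4) for k in("ee_pos","eef_rot","ft_force","torque")},2*np.degrees(np.arctan2(st["eef_rot"][1],st["eef_rot"][0])))
s=eyes.camera("side")
im=cv2.resize(s["pixels"][140:240,290:430,::-1],(784,560),interpolation=cv2.INTER_CUBIC)
cv2.imwrite("pics/f5.png",im)
```

```text
{'ee_pos': array([ 0.5808, -0.0525,  0.0559]), 'eef_rot': array([ 0.0251,  0.9996, -0.0016, -0.0093]), 'ft_force': array([-39.8593,  -0.4748,  22.5939]), 'torque': array([-0.1444,  8.7818, -0.0327])} 177.1177589019266
```

{"name": "arm_command", "arguments": {
  "steps": [
    {"slide": [-0.002,0,0],"rot": [0,0,0],"grip": 1},
    {"slide": [-0.003,0,0],"rot": [0,0,0],"grip": 1},
    {"slide": [-0.004,0,0],"rot": [0,0,0],"grip": 1},
    {"slide": [-0.006,0,0],"rot": [0,0,0],"grip": 1},
    {"slide": [-0.01,0,0],"rot": [0,0,0],"grip": 1},
    {"slide": [-0.015,0,0],"rot": [0,0,0],"grip": 1},
    {"slide": [-0.015,0,0],"rot": [0,0,0],"grip": 1},
    {"slide": [-0.015,0,0.01],"rot": [0,0,0],"grip": 1}
  ]
}}

```text
time: 22.45
ee_pos: [0.5184, -0.0522, 0.0673]
eef_rot: [0.025, 1.0, 0.0, -0.001]
ft_force: [0.5, -0.3, -0.0]
width: 0.0874
grip_force: 0.0
```

{"name": "arm_command", "arguments": {
  "steps": [
    {"slide": [0,0,0.03],"rot": [0,0,0],"grip": 1},
    {"slide": [0,0,0.04],"rot": [0,0,0],"grip": 1},
    {"slide": [0,0,0.04],"rot": [0,0,0],"grip": 1},
    {"slide": [0,-0.05,0.02],"rot": [0,0,0],"grip": 1},
    {"slide": [0,-0.05,0],"rot": [0,0,0],"grip": 1},
    {"slide": [0,-0.05,0],"rot": [0,0,0],"grip": 1},
    {"slide": [0,-0.05,0],"rot": [0,0,0],"grip": 1},
    {"slide": [0,-0.05,0],"rot": [0,0,0],"grip": 1}
  ]
}}

```text
time: 23.45
ee_pos: [0.5192, -0.3037, 0.1979]
eef_rot: [0.025, 1.0, -0.0, 0.0]
ft_force: [-0.3, -0.5, 0.2]
width: 0.0867
grip_force: 0.0
```

Run:
```python
from h import *
st=sensors.read_state();print(st["time"],np.round(st["ee_pos"],3),np.round(st["ft_force"],1))
t=eyes.camera("top");s=eyes.camera("side")
for n,p in(("top",t),("side",s)):
    for r in eyes.look_for("nest",p)[:1]: print(n,r["conf"],np.round(r["bbox"],1))
a=cv2.resize(t["pixels"][100:175,270:360,::-1],(660,550)[:2],interpolation=cv2.INTER_CUBIC)
a=cv2.resize(t["pixels"][105:175,275:375,::-1],(400,280),interpolation=cv2.INTER_CUBIC)
b=cv2.resize(s["pixels"][140:240,310:410,::-1],(400,400),interpolation=cv2.INTER_CUBIC)
cv2.imwrite("pics/end.png",np.hstack([np.vstack([a,np.zeros((120,400,3),np.uint8)]),b]))
```

```text
23.45 [ 0.519 -0.304  0.198] [-0.3 -0.5  0.2]
top 0.96 [300.1 123.7 348.2 155.3]
side 0.62 [354.3 173.  392.8 220.8]
```

View pics/end.png

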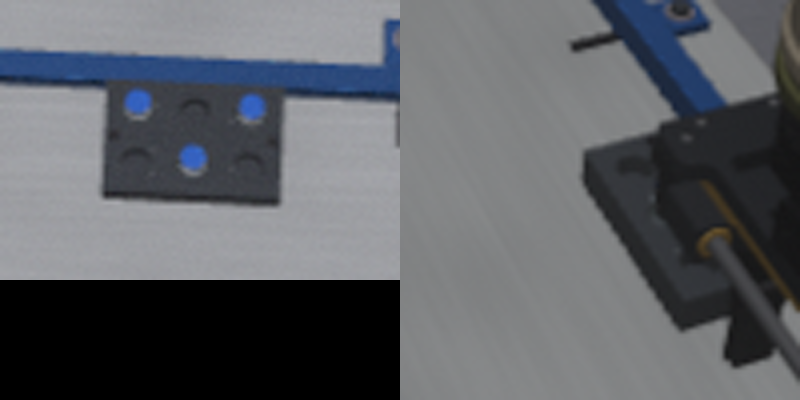

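The top view shows the nest's far long side on the fence from (107,82) to (284,90) with no visible gap and all three vials standing. A numeric check next.

Run:
```python
from h import *
t=eyes.camera("top")
q,f=fitnest([t],[(300,124,348,155)],(.639,-.055,-.049));n=np.array([.9988,-.0487])
print(q,f,np.degrees(q[2]), "gap mm",1e3*(((.6885+.0487*q[1])-q[0])*.9988-.045))
im=t["pixels"].astype(int);l,tp=275,105
lo=[]
for u in range(303,345):
    col=im[110:165,u];br=col.max(1); k=np.where(br<95)[0].max(); # front bottom edge, subpixel
    a,b=br[k],br[k+1] if k+1<55 else br[k]
    lo.append((u,110+k+np.clip((110-a)/max(b-a,1),0,1)))
lo=np.array(lo);P=np.array([at(t,u,v+.5,.064)[:2] for u,v in lo]);s=np.polyfit(P[:,1],P[:,0],1);print("front slope deg",np.degrees(np.arctan(s[0])))
```

```text
[ 0.63541549 -0.05605912 -0.04969776] 0.018509322378222226 -2.8474719381367914 gap mm 5.294006097398989
front slope deg 2.9151277215264866
```

The angle matches to 0.1°. The 5 mm gap may be bias in my fence edge, where the threshold could have caught the shaded top edge, so I'll check the edge profile.

Run:
```python
from h import *
t=eyes.camera("top");im=t["pixels"].astype(int)
for u in(285,292):
    print(u);
    for v in range(118,130): print(v,im[v,u],at(t,u,v,.062)[:2].round(4),at(t,u,v,.088)[0].round(4))
    y=at(t,u,122,.062)[1];print(y)
```

```text
285
118 [ 44  76 127] [0.7134 0.064 ] 0.7051
119 [ 43  76 125] [0.7101 0.064 ] 0.7018
120 [ 42  74 126] [0.7067 0.064 ] 0.6986
121 [ 46  75 129] [0.7034 0.064 ] 0.6953
122 [ 47  78 128] [0.7001 0.064 ] 0.6921
123 [ 47  74 126] [0.6968 0.064 ] 0.6888
124 [33 56 97] [0.6935 0.064 ] 0.6856
125 [41 54 80] [0.6902 0.064 ] 0.6824
126 [ 95 101 114] [0.6869 0.0639] 0.6791
127 [156 157 160] [0.6836 0.0639] 0.6759
128 [158 159 164] [0.6803 0.0639] 0.6726
129 [156 156 161] [0.677  0.0639] 0.6694
0.0639909144439565
292
118 [ 66  93 134] [0.7133 0.0416] 0.705
119 [ 48  77 130] [0.71   0.0416] 0.7018
120 [ 46  77 129] [0.7067 0.0416] 0.6985
121 [ 46  77 129] [0.7034 0.0415] 0.6953
122 [ 45  76 128] [0.7    0.0415] 0.692
123 [ 52  82 134] [0.6967 0.0415] 0.6888
124 [ 48  82 134] [0.6934 0.0415] 0.6855
125 [31 44 71] [0.6901 0.0415] 0.6823
126 [75 81 96] [0.6868 0.0415] 0.679
127 [142 144 151] [0.6835 0.0415] 0.6758
128 [157 158 164] [0.6802 0.0415] 0.6726
129 [154 155 158] [0.6769 0.0415] 0.6693
0.04154079699121559
```

The fence face at the block's position is about x = 0.681, and the block's far face is about 0.680, so it is flush. Handing in.

```bash
python3 -c "
from bench import order
print(order.close_job())"
```

```text
the job is handed in; nothing more can be done
None
```

The nest now lies with a long side along the blue fence (about 0.1° off parallel, gap within the roughly 2 mm camera error) and its three vials still standing; the job is handed in, at about 24 s of the 58 s allowed.

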